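# Dispense the cedar balls

### The job

Push the dispenser's catch tray fully home, then press the side lever right down so that the flap lifts, and keep it down until all three cedar balls have rolled into the tray. Then let the lever come up slowly, over two or three seconds, still under your fingertip, so that the flap eases shut and does not slam, and leave everything clear. Use the fingertips only: do not touch the balls, grasp anything, or disturb the candles and the card holder.

Things in the scene. Friction and masses are not known exactly. Their poses are not given: they have to be found in the camera images.
- dispenser: wooden scent-ball dispenser, fixed: box 125 mm long, 60 wide, 108 high, open above, with a trough sloping to an outlet in front. Origin on the table under the middle of the outlet face; x points from front to back (ahead and to the left in the room), z up. Gear case on its left side to y = 49 mm, lever beyond it. Tray in front between two runners (12 mm high, y = 46 to 52 mm either side, x = -99 to -1 mm)
- tray (a joint): catch tray on its runners, slides along the dispenser's x axis: 0 = fully home under the outlet, grows as it is pulled out from the dispenser, up to 0.055 m; starts 0.030 to 0.052 m out. Stops by itself at home; pushing it takes about 2 to 3 N and it stays where it is left
- tray_front (a point): middle of the tray's front wall, outer face, 20 mm above the tray's underside (21 mm above the table). The wooden open tray is 94 mm long (x), 88 mm wide (y), 34 mm high, walls and floor 5 mm thick. Push here along the dispenser's +x axis
- tray_mid (a point): middle of the tray's inner floor; its axes are those of the dispenser. Inside, the tray is 84 mm (x) by 78 mm (y)
- lever (a joint): brass lever with a wooden press pad, turning about a level axis on the dispenser's left (+y) side: 0 = up (at rest), 0.40 rad = fully down against its stop. A spring returns it: at the pad 3 N start it moving and about 6 N hold it at the stop. Let go, it flies up at once
- lever_pad (a point): middle of the top of the lever's press pad, 32 mm (x) by 36 mm (y), 107 mm above the table at rest, 67 mm when fully down (it goes 40 mm down, nearly straight). The pivot lies 105 mm behind it (+x of the dispenser) and 35 mm nearer the dispenser, 87 mm above the table
- flap (a joint): brass flap over the outlet, 36 mm wide and 43 mm long, hinged at its upper edge and geared to the lever: 0 = shut (hanging), 1.24 rad = fully lifted, always 3.1 times the lever's angle. Moves with the lever only; if the lever is let go it slams at 5 rad/s or more
- ball0_center (a point): centre of the first cedar ball (26 mm across, loose, smooth plain wood), next to the flap in the trough at the start
- ball1_center (a point): centre of the second cedar ball, same size, behind the first
- ball2_center (a point): centre of the third cedar ball, same size, behind the second
- tester: open tester candle in a glass, 67 mm across, 74 mm high, loose, origin under its centre: a bystander, to the right of the work
- cards: flat clear card holder, 65 x 92 x 19 mm, loose, origin under its centre: a bystander, at the right near the table's edge
- jar: lidded candle jar, 69 mm across, 82 mm high, loose, origin under its centre: a bystander, behind and to the left of the dispenser

How it is judged:
By the outcome, as a careful person would: the job done as asked, in the order asked, and still so for the second after the job is handed in, with the robot touching nothing.
It also fails if it takes over 48 s, if anything falls off the work surface, if the arm or the gripper's body presses on something with over 40 N, if the wrist force passes 120 N, or if a joint passes its speed limit or range.

### The arm

A 6-joint arm with a two-finger parallel gripper is mounted at the origin on a cart in front of the work surface, level with it; the furniture and walls round the work are solid. World frame = base frame: x ahead of the robot, y to its left, z up, the work surface at z = 0. Lengths are in m, angles in rad, forces in N, time in s.
With the tool pointing down it reaches from about 0.425 to 0.925 m from the base axis. Payload 12.5 kg.
Tool frame: the origin (TCP) lies between the finger pads; the fingertips stand ahead of it and the grasp point (between the pads) lies 6 mm ahead of it (arm.tip_extent is the z of the fingertips in the tool frame, in m); z points along the fingers, y is the direction in which the jaws open and shut (so a half turn about z gives the same grasp; the last joint's range is limited). The gripper opens to 85 mm and grips with 20 to 120 N. Pads are 22 mm wide; open, the fingers measure 114 mm over their backs; the gripper's body (76 mm by 85 mm) begins 54 mm behind the grasp point. The pads swing forward as they close: fully open they stand 13 mm farther back than shut.
Start: joints at [1.033, 0.491, 1.559, -0, 1.092, -0.106], TCP at [0.262, 0.568, 0.256] pointing down, gripper open.
Joint ranges: [-3.1, 3.1], [-0.84, 2.19], [0.05, 2.79], [-1.13, 4.28], [0.06, 2.93], [-2.69, 2.69]. Speed limits (rad/s): [2.22, 2.22, 2.79, 3.14, 3.14, 3.14].

### API

Orientations are given as a rotation vector (axis times angle).
In Python, from cell import sensors, imaging, job, regions_of, mark_of, arm gives the robot as it stands.
- The arm moves only by the tool step_arm, never from a script. Its argument "deltas" is a list of rows, each a list of 7 numbers: the closure, from 0 (fully open) to 1 (shut), then the shift along the tool's x, y, z in units of 40 mm (1.0 is 40 mm), then the turn, a rotation vector about the tool's x, y, z in degrees. A call has 1 to 12 rows; each row is the pose to reach, as a shift and turn from the pose commanded when the call began, along the tool's axes at that moment; what a row does not reach only later rows make up. A row lasts 1/12 s, in which the tool goes at most 41.7 mm and 7.16 degrees, less where a joint would pass 70% of its speed; a pose out of reach is approached as far as the arm can. A call with a gripper value outside its range is refused whole. The fingers move at their own pace and stop on an object; "force" is the grip in N (left out, the last holds). Time passes only in rows, so rows that repeat a pose let the fingers close. It gives the time, the measured TCP pose, the force and the opening at its end, in the units of the state.
- sensors.state(): the state, without advancing time (a new reading comes with each control period).
- imaging.capture(name): name is "scene" or "top" or "wrist"; returns the picture (420x560x3 uint8, red, green, blue); there is no depth.
- imaging.camera_info(name): a dict with "fx", "fy", "cx", "cy" (pixels), "dist_coeffs" ([k1, k2, p1, p2, k3] as OpenCV has them; the pictures are not rectified), "rvec" (rotation vector, rad) and "tvec" (3), from world to camera coordinates, as OpenCV has them; the wrist camera has in their place "T_tool_cam" (4x4, takes a point from camera to tool coordinates, whose origin is the TCP and whose axes are the flange's). Camera axes: x right, y down, z forward; pixel columns grow to the right and rows downward; lengths in m; the calibration is good to about 2 mm. A picture is of the moment at which its call begins: read the wrist's pose just before it. camera_info takes no time and is no camera call.
- job.finish_job(): hands the job in, once; it reports no verdict.
Trained networks look in the newest picture that a camera, given by its name, has taken for a name from the list of things; names that differ only in an ending like _2 or _b are one class to them, and where a whole thing is asked for, a point or a joint stands for the part that bears it (a point fixed in the world has none). Each returns a list of dicts, best first, with "score" (0 to 1); they miss things now and then, are a little off and sometimes report something else, mostly with a low value. They report only what shows in the picture. A call takes as long as a camera call.
- regions_of(camera, query): "region" (420x560 bool, what is visible of it) and "extent" ([centre column, centre row, width, height] in pixels, round what is visible of it).
- mark_of(camera, query): "point" ([column, row] in pixels: a listed point, or the origin of a listed thing).
The state is a dict: "t": time; "joints": joint angles; "dq": joint speeds; "joint_torque": joint torques, N m; "ee_pos": TCP position; "eef_rot": TCP orientation; "force": force on the tool from outside, world axes, zero at the start; "torque": the same for the moment, N m; "grip_width": finger opening in m.
Only numpy, scipy, OpenCV 4.12 (cv2) and the standard library are available. Lean on these libraries where they do the work, as an engineer would, in place of code of your own. Each camera call takes 0.05 s, during which the arm holds its last target.

## Working session

There is one attempt and no reset: what is moved stays moved. The work goes in short steps, Python scripts to look and compute and a tool call to move; the robot and the scene stay as the last step left them, time stands still between calls to the robot, and variables do not carry over. Pictures are saved under pics/ and viewed, and the job is handed in when it is done.

Besides the shell and the picture viewer there is one more tool, called after "Request:" as name(argument=value, ...) on one line, values as JSON. step_arm: Moves the arm, as the interface text tells. Its arguments: {"type":"object","properties":{"deltas":{"type":"array","items":{"type":"array","items":{"type":"number"}}},"force":{"type":"number"}},"required":["deltas"]}

```bash
ls; mkdir -p pics; cat > h.py <<'E'
import numpy as np, cv2
from scipy.spatial.transform import Rotation as R
from cell import sensors, imaging, job, regions_of, mark_of, arm
def cap(n,f):
    im=imaging.capture(n); cv2.imwrite('pics/'+f,im[:,:,::-1]); return im
def ray(n,uv,st=None):
    c=imaging.camera_info(n)
    K=np.array([[c['fx'],0,c['cx']],[0,c['fy'],c['cy']],[0,0,1.]])
    p=cv2.undistortPoints(np.array([[uv]],float),K,np.array(c['dist_coeffs'],float))[0,0]
    d=np.array([p[0],p[1],1.])
    if 'rvec' in c:
        Rm=cv2.Rodrigues(np.array(c['rvec'],float))[0]; o=-Rm.T@np.array(c['tvec'],float).ravel(); d=Rm.T@d
    else:
        T=np.array(c['T_tool_cam']); Rt=R.from_rotvec(st['eef_rot']).as_matrix()
        o=np.array(st['ee_pos'])+Rt@T[:3,3]; d=Rt@T[:3,:3]@d
    return o,d/np.linalg.norm(d)
def atz(n,uv,z,st=None):
    o,d=ray(n,uv,st); return o+d*(z-o[2])/d[2]
def tri(rs):
    A=sum(np.eye(3)-np.outer(d,d) for o,d in rs); b=sum((np.eye(3)-np.outer(d,d))@o for o,d in rs)
    p=np.linalg.solve(A,b); return p,[np.linalg.norm((np.eye(3)-np.outer(d,d))@(p-o)) for o,d in rs]
E
python3 - <<'E'
from h import *
st=sensors.state(); print({k:np.round(v,3) for k,v in st.items()}); print(arm.tip_extent, [a for a in dir(arm) if a[0]!='_'])
for n in ['scene','top']:
    cap(n,n+'0.png')
    for q in ['dispenser','tray_front','tray_mid','lever_pad','ball0_center','ball1_center','ball2_center','tester','cards','jar']:
        r=mark_of(n,q); print(n,q,[(np.round(x['point'],1).tolist(),round(x['score'],2)) for x in r[:2]])
print(imaging.camera_info('top'));print(imaging.camera_info('scene'))
print(sensors.state()['t'])
E
```

```text
pics
{'t': np.float64(0.0), 'joints': array([ 1.033,  0.492,  1.559,  0.   ,  1.092, -0.106]), 'dq': array([-0.002,  0.   , -0.001,  0.001,  0.002, -0.   ]), 'joint_torque': array([-0.0000e+00, -6.1845e+01, -2.6159e+01, -0.0000e+00,  4.0000e-03,
       -0.0000e+00]), 'ee_pos': array([0.261, 0.567, 0.256]), 'eef_rot': array([-6.730e-01, -3.068e+00,  2.000e-03]), 'force': array([ 0.51 , -0.367, -0.158]), 'torque': array([-0.01 ,  0.012, -0.001]), 'grip_width': np.float64(0.086)}
0.025 ['IKError', 'tip_extent']
scene dispenser [([243.2, 230.9], 0.74)]
scene tray_front [([233.4, 255.7], 0.95)]
scene tray_mid [([236.8, 249.9], 0.6)]
scene lever_pad [([198.2, 195.2], 0.68)]
scene ball0_center []
scene ball1_center []
scene ball2_center [([240.9, 230.7], 0.57), ([242.4, 191.9], 0.44)]
scene tester []
scene cards [([277.7, 322.3], 0.74)]
scene jar [([256.4, 190.1], 0.57)]
top dispenser [([229.8, 214.4], 0.79)]
top tray_front [([276.2, 255.5], 0.77), ([166.1, 126.7], 0.44)]
top tray_mid [([262.4, 240.8], 0.94)]
top lever_pad [([203.6, 251.5], 0.72)]
top ball0_center [([233.5, 207.5], 0.44)]
top ball1_center [([224.1, 196.0], 0.56)]
top ball2_center [([214.0, 196.7], 0.61)]
top tester [([203.7, 247.2], 0.21)]
top cards [([360.1, 285.2], 0.94)]
top jar [([169.0, 128.0], 0.58)]
{'fx': 431.04367677672195, 'fy': 431.04367677672195, 'cx': 279.3184156739313, 'cy': 209.27306217833066, 'dist_coeffs': array([-0.05226891,  0.        ,  0.        ,  0.        ,  0.        ]), 'rvec': array([ 2.22885904, -2.16353251,  0.10168908]), 'tvec': array([-0.1812598 ,  0.58220898,  0.9932754 ])}
{'fx': 455.91884296525194, 'fy': 455.91884296525194, 'cx': 273.22592655295665, 'cy': 207.62070636770298, 'dist_coeffs': array([-0.00409425,  0.        ,  0.        ,  0.        ,  0.        ]), 'rvec': array([ 1.95039202, -0.75607792,  0.44514211]), 'tvec': array([-0.545486  ,  0.22416054,  0.82935764])}
1.1
```

View pics/scene0.png

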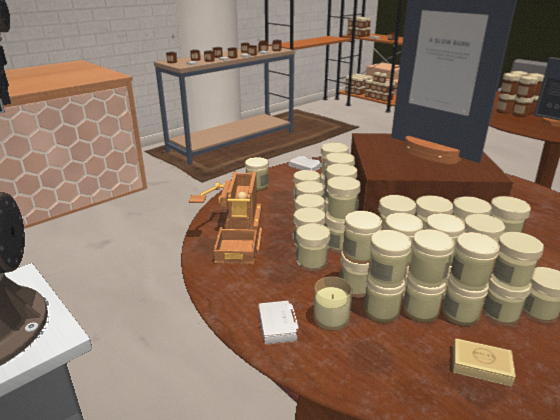

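View pics/top0.png

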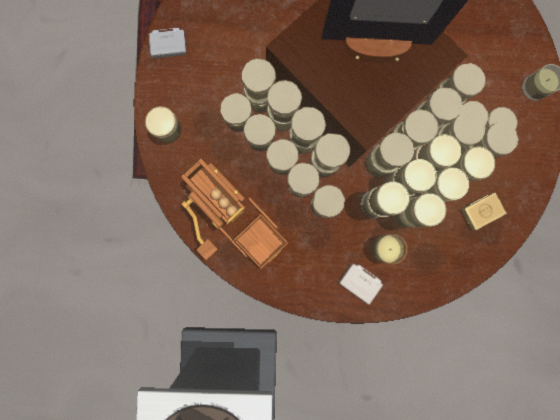

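```bash
python3 - <<'E'
from h import *
pts={'disp':((243.2,230.9),(229.8,214.4),0),'tray_front':((233.4,255.7),(276.2,255.5),.021),'mid':((236.8,249.9),(262.4,240.8),.006),'pad':((198.2,195.2),(203.6,251.5),.107)}
P={}
for k,(s,t,z) in pts.items():
    p,e=tri([ray('scene',s),ray('top',t)]); print(k,p.round(4),np.round(e,4),'top@z',atz('top',t,z).round(4),'scene@z',atz('scene',s,z).round(4)); 
for k,t,z in [('cards',(360.1,285.2),0),('jar',(169,128),0),('b0',(233.5,207.5),.05),('b1',(224,196),.06),('b2',(214,196.7),.06)]: print(k,atz('top',t,z).round(4))
E
```

```text
disp [ 0.579  -0.0502 -0.0027] [0.0076 0.0076] top@z [ 0.573  -0.0458  0.    ] scene@z [ 0.5821 -0.0586  0.    ]
tray_front [ 0.4774 -0.1587  0.024 ] [0.0017 0.0017] top@z [ 0.4787 -0.1597  0.021 ] scene@z [ 0.4787 -0.1541  0.021 ]
mid [ 0.5112 -0.1255  0.0078] [0.0011 0.0011] top@z [ 0.512  -0.1261  0.006 ] scene@z [ 0.512  -0.1226  0.006 ]
pad [ 0.4897 -0.0059  0.1116] [0.0045 0.0045] top@z [ 0.4858 -0.0026  0.107 ] scene@z [ 0.4977 -0.0013  0.107 ]
cards [ 0.4124 -0.3633  0.    ]
jar [0.7793 0.1104 0.    ]
b0 [ 0.5863 -0.0583  0.05  ]
b1 [ 0.611  -0.0367  0.06  ]
b2 [ 0.6087 -0.0141  0.06  ]
```

The scene view shows the dispenser at about (240,200), its tray at (237,247) and the lever pad at (198,198). In the top view the box is at about (213,193), the tray at (260,241) and the pad at (206,250). The balls lie in the trough near (224,203). I'll zoom in to fit the pose.

```bash
python3 - <<'E'
import cv2
a=cv2.imread('pics/top0.png')[150:275,165:305]; cv2.imwrite('pics/topz.png',cv2.resize(a,None,fx=4.8,fy=4.8,interpolation=cv2.INTER_CUBIC)[:600])
a=cv2.imread('pics/scene0.png')[155:275,180:300]; cv2.imwrite('pics/scenez.png',cv2.resize(a,None,fx=5,fy=5,interpolation=cv2.INTER_CUBIC))
E
```

```text
(no output)
```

View pics/topz.png

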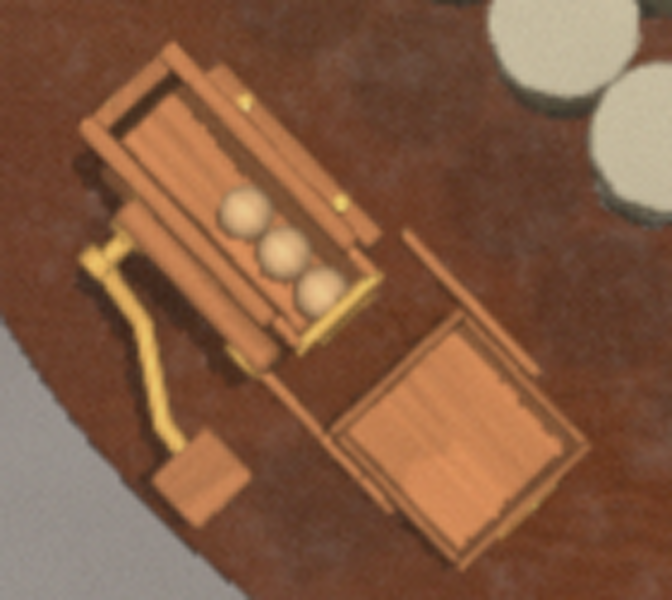

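View pics/scenez.png

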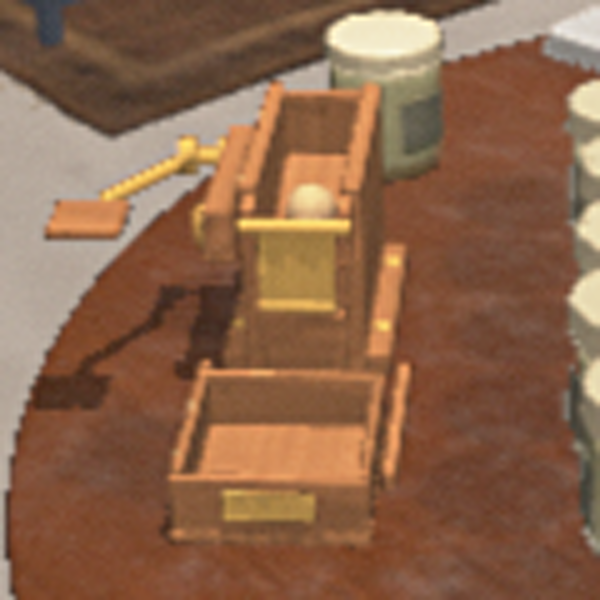

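```bash
cat > fit.py <<'E'
from h import *
from scipy.optimize import least_squares
def tz(p): return ((p[0]+.5)/4.8-.5+165,(p[1]+.5)/4.8-.5+150)
def sz(p): return ((p[0]+.5)/5-.5+180,(p[1]+.5)/5-.5+155)
obs=[]
A=lambda c,uv,f:obs.append((c,(tz if c=='top' else sz)(uv),f))
tr=lambda dx,y,z:(lambda q:(q[3]+dx,y,z))
pd=lambda dx,dy:(lambda q:(q[4]+dx,q[5]+dy,.107))
bx=lambda x,y,z:(lambda q:(x,y,z))
for uv,a in [((332,437),(.094,.044,.035)),((460,315),(.094,-.044,.035)),((588,447),(0,-.044,.035)),((462,568),(0,.044,.035))]: A('top',uv,tr(*a))
for uv,a in [((82,125),(.125,.03,.108)),((172,44),(.125,-.03,.108)),((388,512),(-.099,.052,.012)),((542,373),(-.099,-.052,.012)),((406,230),(-.001,-.052,.012))]: A('top',uv,bx(*a))
for uv,a in [((204,430),(.016,-.018)),((251,474),(-.016,-.018)),((200,527),(-.016,.018)),((152,481),(.016,.018))]: A('top',uv,pd(*a))
for uv,a in [((170,478),(0,.044,.035)),((374,485),(0,-.044,.035)),((205,364),(.094,.044,.035)),((384,374),(.094,-.044,.035)),((168,538),(0,.044,.001)),((372,543),(0,-.044,.001))]: A('scene',uv,tr(*a))
for uv,a in [((272,84),(.125,.03,.108)),((378,86),(.125,-.03,.108))]: A('scene',uv,bx(*a))
for uv,a in [((58,201),(.016,.018)),((129,202),(.016,-.018)),((46,228),(-.016,.018)),((120,228),(-.016,-.018))]: A('scene',uv,pd(*a))
def proj(c,P):
    i=imaging.camera_info(c);K=np.array([[i['fx'],0,i['cx']],[0,i['fy'],i['cy']],[0,0,1.]])
    return cv2.projectPoints(np.array([P],float),np.array(i['rvec'],float),np.array(i['tvec'],float).reshape(3,1),K,np.array(i['dist_coeffs'],float))[0][0,0]
def W(q,a):
    c,s=np.cos(q[2]),np.sin(q[2]); return (q[0]+c*a[0]-s*a[1],q[1]+s*a[0]+c*a[1],a[2])
def res(q,which=('top','scene')): return np.concatenate([proj(c,W(q,f(q)))-uv for c,uv,f in obs if c in which])
if __name__=='__main__':
  for w in [('top',),('scene',),('top','scene')]:
    r=least_squares(res,[.573,-.05,.78,-.14,-.1,.08],args=(w,),loss='soft_l1'); q=r.x
    print(w,q.round(4),'deg',np.degrees(q[2]).round(2),'rms px',np.sqrt(np.mean(res(q,w)**2)).round(2))
    print(' front',np.round(W(q,(q[3],0,.021)),4),'pad',np.round(W(q,(q[4],q[5],.107)),4),'home(front)',)
  print(res(q).reshape(-1,2).round(1).tolist())
E
python3 fit.py
```

```text
('top',) [ 0.5786 -0.0547  0.7847 -0.1433 -0.0296  0.0943] deg 44.96 rms px 0.88
 front [ 0.4773 -0.1559  0.021 ] pad [ 0.4911 -0.0089  0.107 ] home(front)
('scene',) [ 0.5753 -0.0584  0.7858 -0.1359 -0.0263  0.0951] deg 45.02 rms px 0.6
 front [ 0.4792 -0.1546  0.021 ] pad [ 0.4894 -0.0098  0.107 ] home(front)Traceback (most recent call last):
  File "fit.py", line 24, in <module>
    r=least_squares(res,[.573,-.05,.78,-.14,-.1,.08],args=(w,),loss='soft_l1'); q=r.x
    return func(*args, **kwargs)
    result = trf(vector_fun.fun, vector_fun.jac, x0, f0, J0, lb, ub, ftol, xtol,
                 gtol, max_nfev, x_scale, loss_function, tr_solver,
                 tr_options.copy(), verbose, callback=callback_wrapped)
    return trf_no_bounds(
        fun, jac, x0, f0, J0, ftol, xtol, gtol, max_nfev, x_scale,
        loss_function, tr_solver, tr_options, verbose, callback=callback)
    J = jac(x)
    self._update_jac()
    ~~~~~~~~~~~~~~~~^^
    self.J = self.jac_wrapped(xp_copy(self.x), f0=self.f)
             ~~~~~~~~~~~~~~~~^^^^^^^^^^^^^^^^^^^^^^^^^^^^
    J, dct = approx_derivative(
[... 548 characters left out ...]
  f = np.atleast_1d(self.fun(x, *self.args, **self.kwargs))
                      ~~~~~~~~^^^^^^^^^^^^^^^^^^^^^^^^^^^^^^
    return np.atleast_1d(self.fun(x))
                         ~~~~~~~~^^^
    return self.f(x, *self.args, **self.kwargs)
           ~~~~~~^^^^^^^^^^^^^^^^^^^^^^^^^^^^^^
  File "fit.py", line 21, in res
    def res(q,which=('top','scene')): return np.concatenate([proj(c,W(q,f(q)))-uv for c,uv,f in obs if c in which])
                                                             ~~~~^^^^^^^^^^^^^
  File "fit.py", line 17, in proj
    i=imaging.camera_info(c);K=np.array([[i['fx'],0,i['cx']],[0,i['fy'],i['cy']],[0,0,1.]])
ValueError: time passes only in moves, steps and waits
```

```bash
cat > plan.py <<'E'
from h import *
O=np.array([.577,-.0565]);u=np.array([1,1])/2**.5;v=np.array([-1,1])/2**.5
def D(x,y,z): return np.r_[O+u*x+v*y,z]
def rel(targets,st=None):
    st=st or sensors.state(); Rt=R.from_rotvec(st['eef_rot']).as_matrix(); p=np.array(st['ee_pos'])
    xa=Rt[:,0]; yaw=np.degrees(np.arctan2(xa[1],xa[0])); print('t',round(float(st['t']),2),'yaw',yaw.round(2),'ee',p.round(4),'disp',np.round([(p[:2]-O)@u,(p[:2]-O)@v],4),'F',np.round(st['force'],2),'tip',arm.tip_extent,'grip',round(float(st['grip_width']),4),'tilt',Rt[:,2].round(4))
    for T,yw in targets:
        Rd=R.from_euler('z',yw,degrees=True).as_matrix()@np.diag([1.,-1,-1])
        print(np.round(T,4),'->',np.round(Rt.T@(T-p)/.04,3),np.degrees(R.from_matrix(Rt.T@Rd).as_rotvec()).round(2))
E
python3 - <<'E'
from plan import *
rel([(np.array([.43,.2,.24]),100),(D(-.19,0,.2),45),(D(-.19,0,.037),45)])
E
```

```text
t 1.1 yaw 155.26 ee [0.2615 0.5676 0.2563] disp [0.2183 0.6644] F [-0.15 -0.28 -0.52] tip 0.025 grip 0.0851 tilt [ 0.e+00  1.e-04 -1.e+00]
[0.43 0.2  0.24] -> [-7.672 -6.585  0.408] [ 0.   -0.   55.26]
[ 0.4426 -0.1909  0.2   ] -> [-12.048 -15.327   1.407] [  0.    -0.   110.26]
[ 0.4426 -0.1909  0.037 ] -> [-12.048 -15.328   5.482] [  0.    -0.   110.26]
```

Request:
step_arm(deltas=[[1,-0.77,-0.66,0.04,0,0,5.5],[1,-1.53,-1.32,0.08,0,0,11],[1,-2.3,-1.98,0.12,0,0,16.5],[1,-3.07,-2.63,0.16,0,0,22],[1,-3.84,-3.29,0.2,0,0,27.5],[1,-4.6,-3.95,0.24,0,0,33],[1,-5.37,-4.61,0.29,0,0,38.5],[1,-6.14,-5.27,0.33,0,0,44],[1,-6.9,-5.93,0.37,0,0,49.5],[1,-7.67,-6.59,0.41,0,0,55],[1,-8.11,-7.46,0.51,0,0,60.5],[1,-8.55,-8.33,0.61,0,0,66]])

```text
t: 2.1
ee_pos: [0.4331, 0.1201, 0.2319]
eef_rot: [2.241, 2.201, 0.001]
force: [0.1, -0.1, -0.9]
grip_width: -0.0001
```

```bash
python3 - <<'E'
from plan import *
rel([(D(-.19,0,.15),45),(D(-.19,0,.037),45)])
E
```

```text
t 2.1 yaw 88.98 ee [0.4331 0.1201 0.2319] disp [0.0231 0.2266] F [ 0.07 -0.11 -0.9 ] tip 0.025 grip -0.0001 tilt [ 9.e-04  2.e-04 -1.e+00]
[ 0.4426 -0.1909  0.15  ] -> [-7.768  0.375  2.046] [ 4.000e-02 -3.000e-02  4.398e+01]
[ 0.4426 -0.1909  0.037 ] -> [-7.768  0.373  4.871] [ 4.000e-02 -3.000e-02  4.398e+01]
```

Request:
step_arm(deltas=[[1,-0.9,0.04,0.2,0,0,5],[1,-1.8,0.08,0.4,0,0,10],[1,-2.7,0.12,0.6,0,0,15],[1,-3.6,0.17,0.8,0,0,20],[1,-4.5,0.21,1.1,0,0,25],[1,-5.4,0.26,1.3,0,0,30],[1,-6.3,0.3,1.6,0,0,36],[1,-7.1,0.34,1.8,0,0,41],[1,-7.77,0.37,2.04,0,0,44],[1,-7.77,0.37,2.04,0,0,44]])

```text
t: 2.93
ee_pos: [0.4436, -0.1929, 0.1489]
eef_rot: [2.904, 1.199, -0.0]
force: [-0.8, -0.3, 0.4]
grip_width: 0.0002
```

```bash
python3 - <<'E'
from plan import *
rel([(D(-.19,0,.037),45)])
st=sensors.state(); cap('wrist','w1.png'); cap('top','top1.png')
r=mark_of('wrist','tray_front'); print([(np.round(x['point'],1).tolist(),round(x['score'],2),atz('wrist',x['point'],.021,st).round(4)) for x in r[:2]])
r=mark_of('wrist','tray_mid'); print([(np.round(x['point'],1).tolist(),round(x['score'],2),atz('wrist',x['point'],.006,st).round(4)) for x in r[:2]])
E
```

```text
t 2.93 yaw 44.88 ee [ 0.4436 -0.1929  0.1489] disp [-0.1908 -0.0021] F [-0.75 -0.31  0.44] tip 0.025 grip 0.0002 tilt [-2.e-04 -1.e-04 -1.e+00]
[ 0.4426 -0.1909  0.037 ] -> [ 0.021 -0.054  2.798] [-0.    0.01 -0.12]
[([269.3, 129.3], 0.59, array([ 0.4779, -0.1557,  0.021 ]))]
[([268.2, 52.4], 0.67, array([ 0.5119, -0.1209,  0.006 ]))]
```

View pics/w1.png

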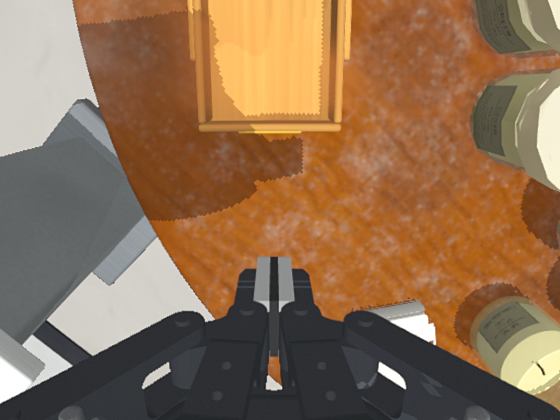

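View pics/top1.png

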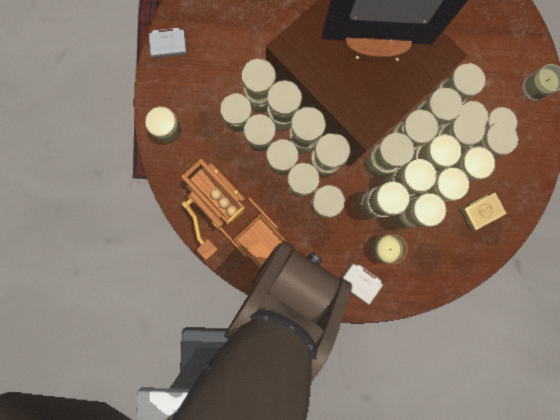

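The wrist view puts the tray's front wall at about (269,129). That gives (0.478,-0.156), which agrees with the fit to about 1 mm. The path ahead of the shut fingers is clear.

Request:
step_arm(deltas=[[1,0,-0.05,0.9,0,0,0],[1,0,-0.05,1.8,0,0,0],[1,0,-0.05,2.5,0,0,0],[1,0,-0.05,2.75,0,0,0],[1,0,-0.05,2.75,0,0,0]])

```text
t: 3.55
ee_pos: [0.4417, -0.1864, 0.039]
eef_rot: [-2.896, -1.21, 0.003]
force: [-0.3, 0.4, -0.5]
grip_width: 0.0002
```

```bash
python3 - <<'E'
from plan import *
print(imaging.camera_info('wrist')['T_tool_cam'].round(3))
rel([(D(-.154,0,.038),45),(D(-.108,0,.038),45)])
E
```

```text
[[-0.001 -0.956 -0.294  0.075]
 [ 1.    -0.001 -0.001  0.001]
 [ 0.001 -0.294  0.956 -0.117]
 [ 0.     0.     0.     1.   ]]
t 3.55 yaw 45.37 ee [ 0.4417 -0.1864  0.039 ] disp [-0.1875  0.0039] F [-0.3   0.39 -0.47] tip 0.025 grip 0.0002 tilt [-0.0029  0.0018 -1.    ]
[ 0.4681 -0.1654  0.038 ] -> [0.838 0.102 0.025] [-0.19  0.04  0.37]
[ 0.5006 -0.1329  0.038 ] -> [1.988 0.11  0.024] [-0.19  0.04  0.37]
```

Request:
step_arm(deltas=[[1,0.2,0.05,0,0,0,0],[1,0.4,0.1,0,0,0,0],[1,0.6,0.1,0,0,0,0],[1,0.7,0.1,0,0,0,0],[1,0.8,0.1,0,0,0,0],[1,0.9,0.1,0,0,0,0],[1,1.0,0.1,0,0,0,0],[1,1.1,0.1,0,0,0,0]])

```text
t: 4.22
ee_pos: [0.4761, -0.159, 0.0405]
eef_rot: [2.9, 1.209, 0.0]
force: [-1.6, -2.1, 1.4]
grip_width: -0.0001
```

```bash
python3 - <<'E'
from plan import *
rel([(D(-.108,0,.038),45)])
E
```

```text
t 4.22 yaw 45.26 ee [ 0.4761 -0.159   0.0405] disp [-0.1439 -0.0011] F [-1.6  -2.12  1.45] tip 0.025 grip -0.0001 tilt [ 1.e-04 -0.e+00 -1.e+00]
[ 0.5006 -0.1329  0.038 ] -> [ 0.897 -0.024  0.061] [ 0.   -0.    0.26]
```

Request:
step_arm(deltas=[[1,0.1,0,0.03,0,0,0],[1,0.2,0,0.03,0,0,0],[1,0.3,0,0.03,0,0,0],[1,0.4,0,0.03,0,0,0],[1,0.5,0,0.03,0,0,0],[1,0.6,0,0.03,0,0,0],[1,0.7,0,0.03,0,0,0],[1,0.75,0,0.03,0,0,0]])

```text
t: 4.88
ee_pos: [0.4974, -0.1375, 0.039]
eef_rot: [-2.9, -1.209, -0.0]
force: [-0.1, -2.8, -1.6]
grip_width: -0.0003
```

```bash
python3 - <<'E'
from plan import *
rel([(D(-.108,0,.038),45)])
E
```

```text
t 4.88 yaw 45.27 ee [ 0.4974 -0.1375  0.039 ] disp [-0.1136 -0.001 ] F [-0.13 -2.77 -1.61] tip 0.025 grip -0.0003 tilt [ 1.e-04  1.e-04 -1.e+00]
[ 0.5006 -0.1329  0.038 ] -> [ 0.139 -0.024  0.025] [ 0.   -0.01  0.27]
```

Still sliding freely (about 2–3 N). I'll advance slowly until the force rises at the stop.

Request:
step_arm(deltas=[[1,0.05,0,0,0,0,0],[1,0.1,0,0,0,0,0],[1,0.13,0,0,0,0,0],[1,0.13,0,0,0,0,0]])

```text
t: 5.22
ee_pos: [0.5008, -0.134, 0.0391]
eef_rot: [-2.899, -1.209, -0.0]
force: [-0.0, 0.3, -0.0]
grip_width: -0.0003
```

```bash
python3 - <<'E'
from plan import *
rel([(D(-.104,0,.038),45)])
E
```

```text
t 5.22 yaw 45.27 ee [ 0.5008 -0.134   0.0391] disp [-0.1087 -0.0009] F [-0.01  0.29 -0.03] tip 0.025 grip -0.0003 tilt [ 0.e+00  2.e-04 -1.e+00]
[ 0.5035 -0.13    0.038 ] -> [ 0.117 -0.022  0.027] [-0.01 -0.01  0.27]
```

Request:
step_arm(deltas=[[1,0.04,0,0,0,0,0],[1,0.08,0,0,0,0,0],[1,0.12,0,0,0,0,0]])

```text
t: 5.47
ee_pos: [0.5035, -0.131, 0.0391]
eef_rot: [-2.899, -1.209, 0.002]
force: [-15.0, -23.4, 5.9]
grip_width: -0.0003
```

Request:
step_arm(deltas=[[1,0.04,0,0,0,0,0],[1,0.08,0,0,0,0,0]])

```text
t: 5.63
ee_pos: [0.5037, -0.1307, 0.0391]
eef_rot: [-2.898, -1.21, 0.008]
force: [-32.1, -48.8, 11.1]
grip_width: -0.0004
```

```bash
python3 - <<'E'
from plan import *
rel([(D(-.104,0,.038),45)])
E
```

```text
t 5.63 yaw 45.32 ee [ 0.5037 -0.1307  0.0391] disp [-0.1043 -0.0006] F [-32.06 -48.83  11.08] tip 0.025 grip -0.0004 tilt [-0.0054 -0.001  -1.    ]
[ 0.5035 -0.13    0.038 ] -> [ 0.007 -0.015  0.028] [-0.18  0.26  0.31]
```

The stop is reached: the force rose sharply while the position held at x ≈ -0.104. I'll back off and lift.

Request:
step_arm(deltas=[[1,-0.3,0,0,0,0,0],[1,-0.7,0,0,0,0,0],[1,-1.0,0,-0.6,0,0,0],[1,-1.0,0,-1.5,0,0,0],[1,-1.0,0,-2.5,0,0,0],[1,-1.0,0,-3.5,0,0,0],[1,-1.0,0,-4,0,0,0],[1,-1.0,0,-4,0,0,0]])

```text
t: 6.3
ee_pos: [0.4795, -0.1573, 0.2036]
eef_rot: [2.894, 1.207, 0.008]
force: [0.2, 0.0, -0.1]
grip_width: 0.0001
```

```bash
python3 - <<'E'
from plan import *
st=sensors.state()
rel([(np.array([.49,-.0095,.17]),45)])
cap('wrist','w2.png')
for q,z in [('lever_pad',.107),('tray_front',.021),('tray_mid',.006)]:
    r=mark_of('wrist',q); print(q,[(np.round(x['point'],1).tolist(),round(x['score'],2),atz('wrist',x['point'],z,st).round(4)) for x in r[:2]])
E
```

```text
t 6.3 yaw 45.27 ee [ 0.4795 -0.1573  0.2036] disp [-0.1402 -0.0024] F [ 0.24  0.01 -0.07] tip 0.025 grip 0.0001 tilt [ 0.0071 -0.0031 -1.    ]
[ 0.49   -0.0095  0.17  ] -> [ 2.808 -2.421  0.829] [ 0.41 -0.16  0.27]
lever_pad [([89.6, 18.4], 0.9, array([ 0.4909, -0.0066,  0.107 ]))]
tray_front [([270.0, 129.2], 0.8, array([ 0.5111, -0.1241,  0.021 ])), ([93.7, 17.1], 0.21, array([0.4774, 0.031 , 0.021 ]))]
tray_mid [([268.2, 65.8], 0.62, array([ 0.5446, -0.0885,  0.006 ]))]
```

View pics/w2.png

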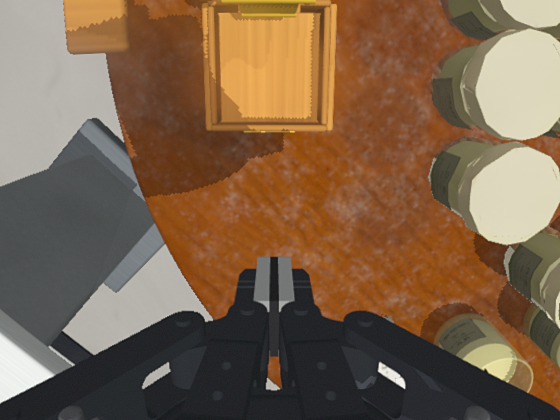

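The tray has moved in by about 45 mm, with its front at pixel (270,129), and it sits flush under the outlet. The lever pad shows at (90,18) and maps to (0.491,-0.007). Moving above the pad next.

Request:
step_arm(deltas=[[1,0.6,-0.5,0.1,0,0,0],[1,1.2,-1.05,0.2,0,0,0],[1,1.8,-1.6,0.4,0,0,0],[1,2.4,-2.1,0.6,0,0,0],[1,2.8,-2.43,0.8,0,0,0],[1,2.81,-2.43,0.83,0,0,0],[1,2.81,-2.43,0.83,0,0,0]])

```text
t: 7.08
ee_pos: [0.4877, -0.0077, 0.1643]
eef_rot: [-2.897, -1.211, 0.004]
force: [-0.0, -0.4, 0.2]
grip_width: -0.0002
```

```bash
python3 - <<'E'
from plan import *
st=sensors.state()
rel([(np.array([.49,-.009,.132]),45),(np.array([.49,-.009,.092]),45)])
cap('wrist','w3.png'); im=cap('scene','s3.png')
cv2.imwrite('pics/s3z.png',cv2.resize(im[120:280,140:340,::-1],None,fx=3.7,fy=3.7,interpolation=cv2.INTER_CUBIC))
E
```

```text
t 7.08 yaw 45.39 ee [ 0.4877 -0.0077  0.1643] disp [-0.0287  0.0976] F [-0.01 -0.38  0.2 ] tip 0.025 grip -0.0002 tilt [-3.2e-03  6.0e-04 -1.0e+00]
[ 0.49  -0.009  0.132] -> [0.019 0.065 0.806] [-0.15  0.11  0.39]
[ 0.49  -0.009  0.092] -> [0.021 0.067 1.806] [-0.15  0.11  0.39]
```

View pics/w3.png

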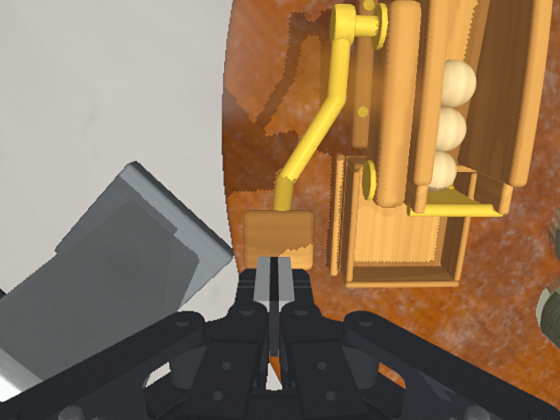

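View pics/s3z.png

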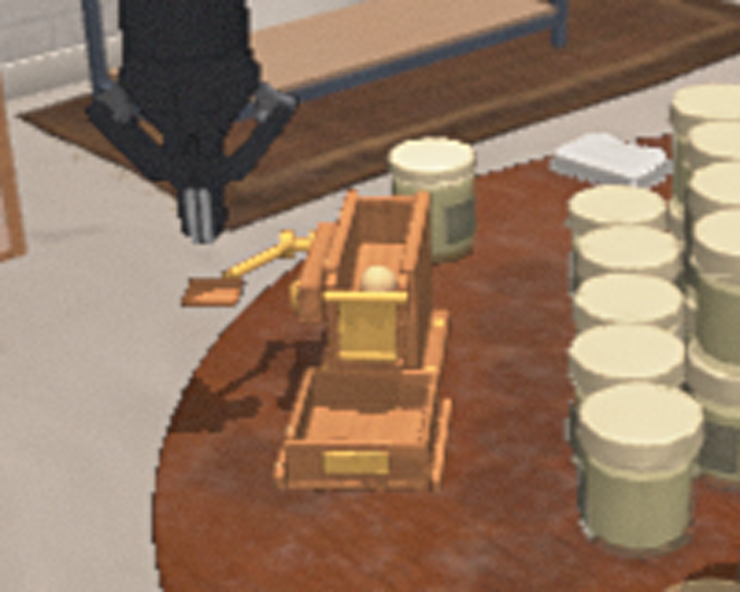

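```bash
python3 - <<'E'
from plan import *
st=sensors.state()
for uv in [(245,212),(313,212),(280,212),(246,269),(313,269)]:
    p=atz('wrist',uv,.107,st); print(uv,p.round(4),'disp',((p[:2]-O)@u).round(4),((p[:2]-O)@v).round(4))
E
```

```text
(245, 212) [0.4907 0.0127 0.107 ] disp -0.0121 0.1099
(313, 212) [ 0.5144 -0.0108  0.107 ] disp -0.0119 0.0766
(280, 212) [0.5029 0.0006 0.107 ] disp -0.012 0.0928
(246, 269) [ 0.4687 -0.0091  0.107 ] disp -0.0431 0.11
(313, 269) [ 0.4933 -0.0335  0.107 ] disp -0.0429 0.0754
```

The fitted pad centre is at (-0.0275, 0.093) in dispenser axes and the tip is 4 mm off in y. I'll correct that while touching down.

Request:
step_arm(deltas=[[1,0.03,0.1,0.2,0,0,0.3],[1,0.03,0.1,0.4,0,0,0.3],[1,0.03,0.1,0.6,0,0,0.3],[1,0.03,0.1,0.7,0,0,0.3],[1,0.03,0.1,0.75,0,0,0.3],[1,0.03,0.1,0.75,0,0,0.3]])

```text
t: 7.68
ee_pos: [0.4917, -0.0108, 0.1353]
eef_rot: [-2.902, -1.201, 0.001]
force: [-0.9, -1.1, 0.0]
grip_width: -0.0
```

```bash
python3 - <<'E'
from plan import *
rel([(D(-.0275,.0935,.132),45),(D(-.0275,.0935,.092),45)])
E
```

```text
t 7.68 yaw 44.94 ee [ 0.4917 -0.0108  0.1353] disp [-0.028   0.0927] F [-0.9  -1.09  0.02] tip 0.025 grip -0.0 tilt [-1.e-03  3.e-04 -1.e+00]
[ 0.4914 -0.0098  0.132 ] -> [ 0.012 -0.021  0.082] [-0.05  0.03 -0.06]
[ 0.4914 -0.0098  0.092 ] -> [ 0.013 -0.02   1.082] [-0.05  0.03 -0.06]
```

Request:
step_arm(deltas=[[1,0,0,0.08,0,0,0],[1,0,0,0.18,0,0,0],[1,0,0,0.28,0,0,0],[1,0,0,0.38,0,0,0],[1,0,0,0.48,0,0,0],[1,0,0,0.58,0,0,0],[1,0,0,0.68,0,0,0],[1,0,0,0.78,0,0,0],[1,0,0,0.88,0,0,0],[1,0,0,0.97,0,0,0],[1,0,0,1.03,0,0,0],[1,0,0,1.06,0,0,0]])

```text
t: 8.68
ee_pos: [0.4925, -0.0104, 0.0933]
eef_rot: [2.903, 1.201, 0.002]
force: [-0.2, 1.4, 6.6]
grip_width: -0.0002
```

```bash
python3 - <<'E'
from plan import *
rel([(D(-.0275,.0935,.092),45)])
E
```

```text
t 8.68 yaw 44.95 ee [ 0.4925 -0.0104  0.0933] disp [-0.0271  0.0924] F [-0.21  1.39  6.6 ] tip 0.025 grip -0.0002 tilt [ 1.4e-03  3.0e-04 -1.0e+00]
[ 0.4914 -0.0098  0.092 ] -> [-0.009 -0.028  0.031] [ 0.05 -0.07 -0.05]
```

Close to the bottom (6.6 N). I'll press on in small steps until the stop shows.

Request:
step_arm(deltas=[[1,0,0,0.03,0,0,0],[1,0,0,0.05,0,0,0],[1,0,0,0.05,0,0,0]])

```text
t: 8.93
ee_pos: [0.4926, -0.0103, 0.092]
eef_rot: [2.902, 1.201, 0.003]
force: [-1.6, 2.1, 15.0]
grip_width: -0.0001
```

```bash
python3 - <<'E'
from plan import *
rel([])
cap('wrist','w4.png'); im=cap('scene','s4.png')
cv2.imwrite('pics/s4z.png',cv2.resize(im[120:280,140:340,::-1],None,fx=3.7,fy=3.7,interpolation=cv2.INTER_CUBIC))
E
```

```text
t 8.93 yaw 44.95 ee [ 0.4926 -0.0103  0.092 ] disp [-0.027   0.0923] F [-1.59  2.07 15.01] tip 0.025 grip -0.0001 tilt [ 2.2e-03  2.0e-04 -1.0e+00]
```

View pics/w4.png

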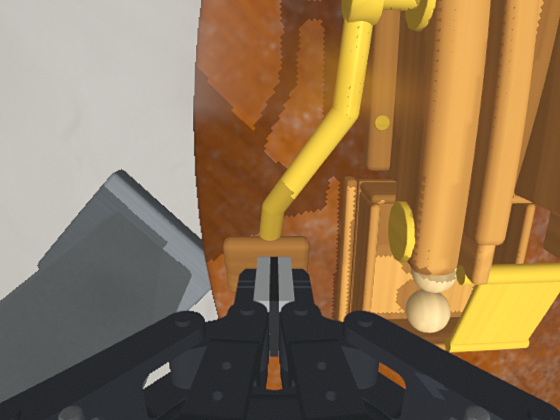

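View pics/s4z.png

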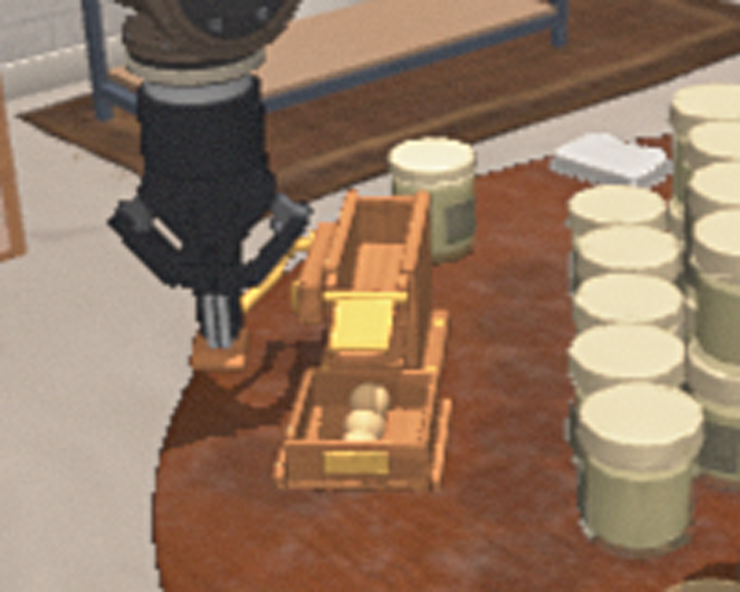

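The lever is at its stop (z = 0.092, 15 N) and the flap is lifted. At least two balls are already in the tray, at (370,400) and (364,430) in the zoomed scene view. Holding.

Request:
step_arm(deltas=[[1,0,0,0,0,0,0],[1,0,0,0,0,0,0],[1,0,0,0,0,0,0],[1,0,0,0,0,0,0],[1,0,0,0,0,0,0],[1,0,0,0,0,0,0],[1,0,0,0,0,0,0],[1,0,0,0,0,0,0],[1,0,0,0,0,0,0],[1,0,0,0,0,0,0],[1,0,0,0,0,0,0],[1,0,0,0,0,0,0]])

```text
t: 10.03
ee_pos: [0.4926, -0.0103, 0.092]
eef_rot: [2.902, 1.201, 0.003]
force: [-1.5, 2.3, 14.0]
grip_width: -0.0
```

```bash
python3 - <<'E'
from plan import *
rel([])
im=cap('scene','s5.png'); t=cap('top','top5.png')
a=cv2.resize(im[160:260,190:290,::-1],(400,400),interpolation=cv2.INTER_CUBIC);b=cv2.resize(t[160:280,180:300,::-1],(400,400),interpolation=cv2.INTER_CUBIC)
cv2.imwrite('pics/c5.png',np.hstack([a,b]))
E
```

```text
t 10.03 yaw 44.95 ee [ 0.4926 -0.0103  0.092 ] disp [-0.027   0.0923] F [-1.47  2.34 14.02] tip 0.025 grip -0.0 tilt [ 2.2e-03  2.0e-04 -1.0e+00]
```

View pics/c5.png

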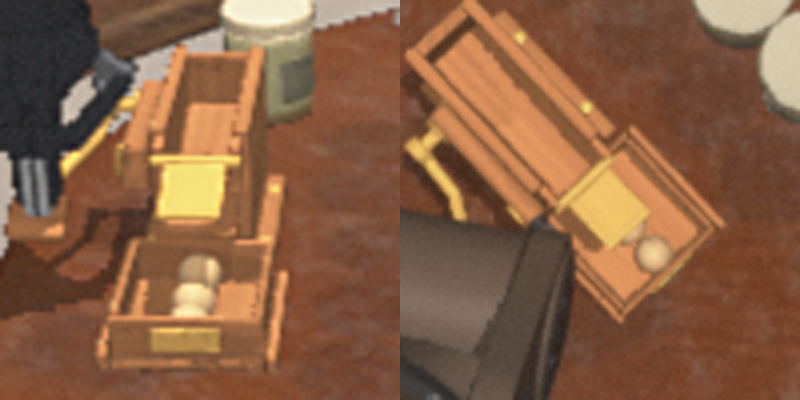

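```bash
python3 - <<'E'
from plan import *
im=cv2.imread('pics/s5.png'); cv2.imwrite('pics/c5z.png',cv2.resize(im[205:257,210:268],None,fx=11,fy=11,interpolation=cv2.INTER_CUBIC))
for uv in [(240,227),(238.5,234.3),(237.5,239)]:
    p=atz('scene',uv,.019); print(uv,p.round(4),'disp',((p[:2]-O)@u).round(4),((p[:2]-O)@v).round(4))
p=atz('top',(180+252/3.33,160+253/3.33),.019);print(p,'disp',((p[:2]-O)@u).round(4),((p[:2]-O)@v).round(4))
E
```

```text
(240, 227) [ 0.5687 -0.064   0.019 ] disp -0.0112 0.0006
(238.5, 234.3) [ 0.5447 -0.0883  0.019 ] disp -0.0453 0.0003
(237.5, 239) [ 0.53   -0.1033  0.019 ] disp -0.0663 0.0002
[ 0.52295132 -0.1101614   0.019     ] disp -0.0762 0.0003
```

View pics/c5z.png

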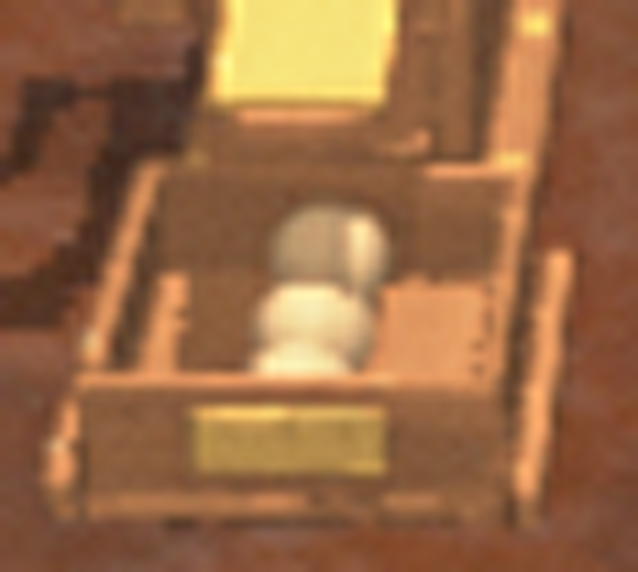

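All three balls lie in a line in the tray, at zoom pixels (330,255), (315,325) and (300,365), and the trough is empty. Now the slow release, 40 mm over about 2.5 s.

Request:
step_arm(deltas=[[1,0,0,-0.03,0,0,0],[1,0,0,-0.06,0,0,0],[1,0,0,-0.1,0,0,0],[1,0,0,-0.135,0,0,0],[1,0,0,-0.17,0,0,0],[1,0,0,-0.205,0,0,0],[1,0,0,-0.24,0,0,0],[1,0,0,-0.275,0,0,0],[1,0,0,-0.31,0,0,0],[1,0,0,-0.345,0,0,0],[1,0,0,-0.38,0,0,0],[1,0,0,-0.41,0,0,0]])

```text
t: 11.13
ee_pos: [0.4916, -0.0108, 0.1078]
eef_rot: [-2.903, -1.201, 0.001]
force: [-2.4, -4.3, 3.7]
grip_width: 0.0005
```

Request:
step_arm(deltas=[[1,0,0,-0.035,0,0,0],[1,0,0,-0.07,0,0,0],[1,0,0,-0.105,0,0,0],[1,0,0,-0.14,0,0,0],[1,0,0,-0.175,0,0,0],[1,0,0,-0.21,0,0,0],[1,0,0,-0.245,0,0,0],[1,0,0,-0.28,0,0,0],[1,0,0,-0.315,0,0,0],[1,0,0,-0.35,0,0,0],[1,0,0,-0.385,0,0,0],[1,0,0,-0.42,0,0,0]])

```text
t: 12.13
ee_pos: [0.4922, -0.0104, 0.1249]
eef_rot: [-2.903, -1.201, -0.001]
force: [-0.1, 1.8, 2.1]
grip_width: 0.0006
```

Request:
step_arm(deltas=[[1,0,0,-0.035,0,0,0],[1,0,0,-0.07,0,0,0],[1,0,0,-0.105,0,0,0],[1,0,0,-0.14,0,0,0],[1,0,0,-0.17,0,0,0],[1,0,0,-0.2,0,0,0],[1,0,0,-0.23,0,0,0]])

```text
t: 12.72
ee_pos: [0.4916, -0.0107, 0.1338]
eef_rot: [-2.903, -1.201, 0.001]
force: [0.5, -0.1, 0.1]
grip_width: 0.0001
```

Force is zero at z = 0.134, so the lever is at its rest height. Lifting clear and backing away.

Request:
step_arm(deltas=[[1,0,0,-0.2,0,0,0],[1,0,0,-0.7,0,0,0],[1,0,0,-1.5,0,0,0],[1,0,0,-2.3,0,0,0],[1,0,0,-2.8,0,0,0],[1,-0.6,-0.6,-2.8,0,0,0],[1,-0.6,-1.4,-2.8,0,0,0],[1,-0.6,-2.2,-2.8,0,0,0],[1,-0.6,-3.0,-2.8,0,0,0],[1,-0.6,-3.4,-2.8,0,0,0],[1,-0.6,-3.5,-2.8,0,0,0],[1,-0.6,-3.5,-2.8,0,0,0]])

```text
t: 13.72
ee_pos: [0.3756, 0.0719, 0.2464]
eef_rot: [2.902, 1.203, 0.001]
force: [0.3, -0.4, -0.4]
grip_width: 0.0001
```

```bash
python3 - <<'E'
from plan import *
rel([])
im=cap('scene','s6.png'); t=cap('top','top6.png')
a=cv2.resize(im[160:260,190:290,::-1],(400,400),interpolation=cv2.INTER_CUBIC);b=cv2.resize(t[160:280,180:300,::-1],(400,400),interpolation=cv2.INTER_CUBIC)
cv2.imwrite('pics/c6.png',np.hstack([a,b]))
for q in ['cards','jar','tray_front','lever_pad','ball0_center']: print(q,[(np.round(x['point'],1).tolist(),round(x['score'],2)) for x in mark_of('top',q)[:3]])
E
```

```text
t 13.72 yaw 45.05 ee [0.3756 0.0719 0.2464] disp [-0.0516  0.2332] F [ 0.34 -0.35 -0.42] tip 0.025 grip 0.0001 tilt [ 8.e-04 -0.e+00 -1.e+00]
cards [([359.6, 282.6], 0.67)]
jar [([165.0, 128.6], 0.96), ([259.0, 239.0], 0.44)]
tray_front [([258.5, 239.3], 0.88), ([248.9, 225.7], 0.58)]
lever_pad [([205.3, 251.2], 0.63)]
ball0_center [([255.7, 237.0], 0.66), ([252.3, 226.7], 0.52)]
```

View pics/c6.png

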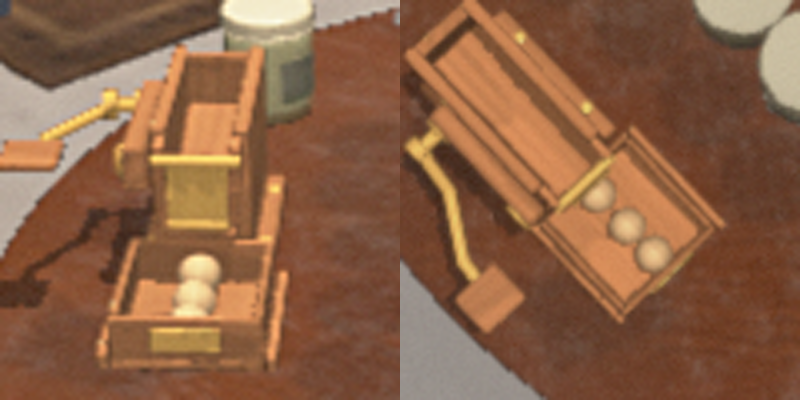

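View pics/top6.png

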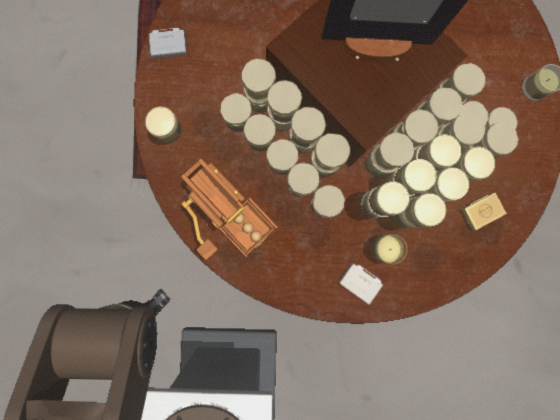

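```bash
python3 - <<'E'
import cv2,numpy as np
g=lambda f:cv2.cvtColor(cv2.imread('pics/'+f),cv2.COLOR_BGR2GRAY).astype(np.float32)
a,b=g('s3.png'),g('s6.png')
print('tray front shift px',cv2.phaseCorrelate(a[236:258,208:268].copy(),b[236:258,208:268].copy()))
a0,b0=g('top0.png'),g('top6.png')
for n,(y0,y1,x0,x1) in dict(cards=(255,310,335,390),tester=(230,270,365,410),jar=(100,145,140,185),flapbox=(160,225,180,235),pad=(235,265,190,222)).items(): print(n,np.round(cv2.phaseCorrelate(a0[y0:y1,x0:x1].copy(),b0[y0:y1,x0:x1].copy())[0],3))
E
```

```text
tray front shift px ((0.025939384034707302, -0.004606113657084521), 0.8223302715354496)
cards [ 0.036 -0.046]
tester [ 0.568 -0.021]
jar [0.534 0.564]
flapbox [ 0.011 -0.132]
pad [-0.114 -0.062]
```

```bash
python3 - <<'E'
import cv2,numpy as np
a,b=[cv2.imread('pics/'+f).astype(int) for f in('top0.png','top6.png')]
for n,(y0,y1,x0,x1) in dict(tester=(230,270,365,410),jar=(100,145,140,185),cards=(255,310,335,390),ref=(60,150,230,330)).items():
    d=abs(a-b)[y0:y1,x0:x1].max(2); print(n,d.mean().round(2),d.max(),np.percentile(d,99))
E
python3 - <<'E'
import sys; sys.path.insert(0,'.')
from cell import job
print(job.finish_job())
E
```

```text
tester 4.36 12 10.0
jar 4.47 11 10.0
cards 4.63 13 10.0
ref 4.8 14 10.0
the job is handed in; nothing more can be done
None
```

The job is done and handed in at about 14 s on the robot's clock, against the 48 s limit; no verdict was reported.

- **Tray:** I pushed it about 45 mm with shut fingertips until it hit the home stop. The reading there rose to about 58 N at the wrist, more than needed, but pushed with the fingertips only and well under the 120 N limit. A picture comparison from after the push to the end showed no movement of the tray.
- **Lever:** I pressed it to its stop at the expected 67 mm pad height, with about 15 N. I held it for 1.3 s until all three balls were in the tray and the trough was empty.
- **Release:** The lever came up in step with the fingertip over about 2.5 s. The upward force was 3.7 N, then 2.1 N, then about zero at the rest height. I did not measure the flap's own speed, but the fingertip's pace corresponds to roughly 0.5 rad/s.
- **End state:** The last pictures show the flap shut, the lever up, the three balls in the tray and the arm clear.

**Bystanders:** one check, phase correlation, suggested shifts of about 0.5 px for the tester candle and the jar. The direct picture difference over both, and over the card holder, was no larger than over an untouched part of the table. I took the shifts as an artefact, so nothing was disturbed.

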